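# Proof-pull a bonded test strip on the bench pull tester

### The job

The bonded strip in the bench pull tester needs its proof pull. Swing the dust cover open until it rests on its buffers, then draw the spring gauge out by its stirrup until the peak ring stands level with the set marker on the rule beside it (to within the width of the marker, no farther), hold the pull steady for a second, and ease the rod back home without letting it snap, so that the peak ring stays at the marker; leave the cover open, and the marker's setting and the other things on the table as they are.

Things in the scene. Friction and masses are not known exactly. Their poses are not given: they have to be found in the camera images.
- tester: grey steel tray of the pull tester, 120 x 430 mm, walls 29 mm high, 4 mm thick, inner floor 8 mm above the table; fixed to the table. Origin: centre of its underside; its x axis points to the hinge side (away from the robot at yaw 0), its y axis along the tray; the gauge is drawn out towards -y of this frame. A 45 mm shelf with two rubber buffers stands behind the hinge side
- cover (a joint): angle of the bare aluminium dust cover (120 x 430 x 44 mm, 0.45 kg) that covers the tray at the start; 0 = shut, grows as it opens; it rests on its buffers at 1.83 (its stop). From shut it must be lifted; past about 1.1 its own weight carries it on to the buffers, below that it falls shut
- cover_hinge (a point): middle of the hinge line, 31 mm above the table, at the tray's +x edge; the hinge line runs along the tester's y
- cover_bar (a point): middle of the cover's handle bar: a dark round steel bar 10 mm thick, 90 mm long along the tester's y, on two arms, its centre 42 mm out from the cover's front wall and 52 mm above the table when shut; it can be pinched from above across the bar, and it turns between the pads as the cover swings. It lies 162 mm in front of the hinge line and 21 mm above it when shut; when the cover is open the bar stands on top, above the cover's front wall
- stirrup (a point): centre of the opening of the gauge's stirrup, a flat level steel loop of 10 mm bar (the far bar has a rubber sleeve, 15 mm thick), 40 mm above the table; opening 45 mm along the pull and 58 mm across; 32 mm clear below its centre line to the tray floor. Hook a finger or shut fingers down into it and pull towards -y of the tester. It is joined to the rod
- gauge_rod (a joint): how far the rod is drawn out of the gauge's barrel, m; 0 = home (against its stop), largest 0.066. Its spring holds it home with 3 N and adds 200 N per metre drawn. Before the spring starts to yield, the gauge itself slides free (under 1 N) on the strip's pin by an unknown slack of 0 to 16 mm, so the stirrup travels farther than the rod is drawn
- pointer (a point): the rod's pointer, a small dark fin in the slot on top of the barrel; this point is its leading face plus half a ring, so that it coincides in y with the peak ring while it pushes the ring. Moves with the rod
- peak_ring (a point): top of the peak ring, a black collar 34 mm across and 4 mm wide round the aluminium barrel (28 mm across), 57 mm above the table; the pointer pushes it along towards -y of the tester and friction leaves it at the farthest place reached. It rides on the gauge
- marker_tip (a point): point of the set marker, a dark steel saddle 8 mm wide with a small thumb screw on the graduated rule beside the barrel (34 to 56 mm of rod travel, set anew each time); the peak ring is level with it when both have the same y in the tester's frame. It rides on the gauge
- spare_strip: spare bonded aluminium strip, 25 x 107 x 6 mm, loose bystander
- hex_key: black hexagon key, 34 x 89 x 8 mm, loose bystander
- spanner: combination spanner, 27 x 181 x 9 mm, loose bystander
- wax_tin: flat tin with a dark red lid, 67 x 95 x 28 mm, loose bystander
- tape_roll: roll of masking tape, 98 mm across, 24 mm high, loose bystander
- washer_jar: jar of washers with a black lid, 62 mm across, 84 mm high, loose bystander
- tan_block: tan sanding block, 61 x 81 x 28 mm, loose bystander
- coupler: air hose coupler, 24 x 73 x 23 mm, loose bystander

How it is judged:
On the way, in this order (a step that is already met when the one before it is completed fails the run):
1. the dust cover rests open on its buffers (value of joint cover above 1.76 rad), for 0.3 s.
2. the rod is drawn until pointer and peak ring stand at the set marker, and held there for a second (y of pointer in the frame of marker_tip between -0.004 and 0.004 m and y of peak_ring in the frame of marker_tip between -0.004 and 0.004 m), for 0.8 s.
At the end, for the whole second after the job is handed in: The cover rests open on its buffers (joint above 1.76), the rod is back home (drawn less than 3 mm) and the peak ring stands level with the set marker to within 4 mm (value of joint cover above 1.76 rad and value of joint gauge_rod below 0.003 m and y of peak_ring in the frame of marker_tip between -0.004 and 0.004 m); the robot touches nothing.
It fails at once if the set marker was shifted on its rule (it moved more than the gauge's slack allows) (distance of marker_tip from where it was at the start of the episode above 0.02 m).
It fails at once if the peak ring was drawn more than 5 mm past the set marker (overload) (y of peak_ring in the frame of marker_tip below -0.005 m).
It fails at once if the rod was let snap back (faster than 0.25 m/s) (velocity of joint gauge_rod below -0.25 m/s).
It fails at once if a bystander was moved by more than 25 mm (distance of any of spare_strip, hex_key, spanner, wax_tin, tape_roll, washer_jar, tan_block, coupler from where it was at the start of the episode above 0.025 m).
It also fails if it takes over 72 s, if anything falls off the work surface, if the arm or the gripper's body presses on something with over 40 N, if the wrist force passes 120 N, or if a joint passes its speed limit or range.

### The arm

A 6-joint arm with a two-finger parallel gripper is mounted at the origin on the work surface; the furniture and walls round the work are solid. World frame = base frame: x ahead of the robot, y to its left, z up, the work surface at z = 0. Lengths are in m, angles in rad, forces in N, time in s.
With the tool pointing down it reaches from about 0.35 to 0.85 m from the base axis. Payload 8.1 kg.
Tool frame: the origin (TCP) lies at the centre of the arm's flange, where the gripper is bolted on; the fingertips stand 186 mm ahead of it and the grasp point (between the pads) lies 167 mm ahead of it; z points along the fingers, y is the direction in which the jaws open and shut (so a half turn about z gives the same grasp; the last joint's range is limited). The gripper opens to 93 mm and grips with 3 to 60 N. Pads are 15 mm wide; open, the fingers measure 128 mm over their backs; the gripper's body (75 mm by 188 mm) begins 65 mm behind the grasp point.
Start: joints at [1.042, 0.13, 1.488, -0, 1.523, -0.085], TCP at [0.258, 0.542, 0.405] pointing down, gripper open.
Joint ranges: [-2.96, 2.96], [-0.89, 2.26], [0.02, 2.5], [-1.34, 4.48], [0, 2.73], [-2.66, 2.66]. Speed limits (rad/s): [2.39, 2.39, 2.79, 3.14, 3.14, 3.14].

### API

Orientations are given as a rotation vector (axis times angle).
In Python, from plant import robot, viewer, order gives the robot as it stands.
- The arm moves only by the tool apply_moves, never from a script. Its argument "deltas" is a list of rows, each a list of 3 entries, a list of its own where there are three numbers: the finger opening in mm, from 0 to 93, then the shift along the tool's x, y, z in mm, then the turn about the tool's z in rad. In form: [[grip, [dx, dy, dz], yaw], ...]. A call has 1 to 5 rows; each row shifts and turns the commanded pose from where the row before left it, along the tool's axes as they then stand; what a row does not reach is not made up. A row lasts 1/8 s, in which the tool goes at most 62.5 mm and 10.7 degrees, less where a joint would pass 70% of its speed; a pose out of reach is approached as far as the arm can. A call is refused whole if a number of a shift passes 62.5 or a number of a turn 0.188, either way. A call with a gripper value outside its range is refused whole. The fingers move at their own pace and stop on an object; "grip_force" is the grip in N (left out, the last holds). Time passes only in rows, so rows that do not move let the fingers close. It gives the time, the measured TCP pose, the force and the opening at its end, in the units of the state.
- robot.read_state(): the state, without advancing time (a new reading comes with each control period).
- viewer.read_camera(name): name is "scene" or "top" or "wrist"; returns the picture (400x640x3 uint8, blue, green, red); there is no depth.
- viewer.get_calibration(name): a dict with "fx", "fy", "cx", "cy" (pixels), "R" (3x3) and "t" (3): a world point X has camera coordinates R X + t. Camera axes: x right, y down, z forward; pixel columns grow to the right and rows downward; lengths in m; the calibration is good to about 2 mm. A picture is of the moment at which its call begins: read the wrist's pose just before it. get_calibration takes no time and is no camera call; for the wrist camera it gives the pose at the moment of the call.
- order.close_job(): hands the job in, once; it reports no verdict.
The state is a dict: "t": time; "q": joint angles; "dq": joint speeds; "joint_torque": joint torques, N m; "tool_pos": TCP position; "orientation": TCP orientation; "force": force on the tool from outside, world axes, zero at the start; "wrist_torque": the same for the moment, N m; "opening": finger opening in m.
Only numpy, scipy, OpenCV 4.12 (cv2) and the standard library are available. Lean on these libraries where they do the work, as an engineer would, in place of code of your own. Each camera call takes 0.05 s, during which the arm holds its last target. There are 200 camera calls.

## Working session

There is one attempt and no reset: what is moved stays moved. The work goes in short steps, Python scripts to look and compute and a tool call to move; the robot and the scene stay as the last step left them, time stands still between calls to the robot, and variables do not carry over. Pictures are saved under pics/ and viewed, about 8 in all and at most 12, crops included, and the job is handed in when it is done.

Besides the shell and the picture viewer there is one more tool, called after ">>>" as a command line: name --argument value ..., lists and objects as JSON in quotes. apply_moves: Moves the arm, as the interface text tells. Its arguments: {"type":"object","properties":{"deltas":{"type":"array"},"grip_force":{"type":"number"}},"required":["deltas"]}

```bash
mkdir -p pics; ls; cat > h.py <<'E'
import numpy as np, cv2
from plant import robot, viewer, order
def snap(n,f=None):
    im=viewer.read_camera(n)
    if f: cv2.imwrite('pics/'+f,im)
    return im
def ray(c,u,v):
    R=np.array(c['R']);t=np.array(c['t'])
    d=R.T@np.array([(u-c['cx'])/c['fx'],(v-c['cy'])/c['fy'],1]);return -R.T@t,d
def onz(c,u,v,z):
    o,d=ray(c,u,v);return o+d*(z-o[2])/d[2]
def proj(c,X):
    p=np.array(c['R'])@np.array(X)+np.array(c['t']);return [c['fx']*p[0]/p[2]+c['cx'],c['fy']*p[1]/p[2]+c['cy']]
E
python3 - <<'E'
from h import *
s=robot.read_state();print(s)
for n in('scene','top'):
    snap(n,n+'0.png');c=viewer.get_calibration(n);print(n,c['fx'],c['cx'],c['cy'],np.round(c['R'],3).tolist(),np.round(c['t'],3))
E
```

```text
pics
{'t': 0.0, 'q': array([ 1.04159435e+00,  1.31181609e-01,  1.48934327e+00, -1.61828671e-05,
        1.52303558e+00, -8.53979207e-02]), 'dq': array([ 0.00025772,  0.00158888,  0.00043475, -0.00083607,  0.00070639,
        0.00085613]), 'joint_torque': array([ 2.16511609e-03, -5.59829342e+01, -4.91780555e+01,  7.69404718e-02,
        3.49007570e-02, -1.44634037e-04]), 'tool_pos': array([0.25748011, 0.54166439, 0.40363978]), 'orientation': array([-6.91289591e-01, -3.06399601e+00,  2.95336003e-03]), 'force': array([ 0.89282446, -0.12742046, -1.32855377]), 'wrist_torque': array([-0.04692049,  0.06163358,  0.00731222]), 'opening': 0.09293717025601861}
scene 385.30115830175436 320.65368951667676 199.04898835925778 [[0.903, -0.429, 0.011], [-0.289, -0.627, -0.723], [0.317, 0.65, -0.691]] [-0.411  0.227  1.052]
top 519.2613978384338 304.3314022222268 199.4796129283426 [[0.006, -1.0, 0.013], [-0.999, -0.007, -0.035], [0.035, -0.012, -0.999]] [0.031 0.454 1.717]
```

View pics/top0.png

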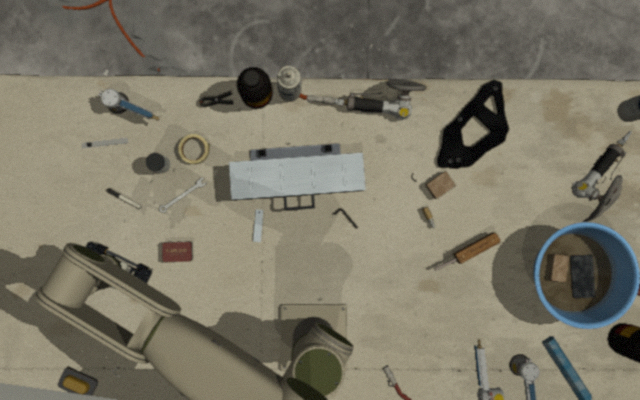

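View pics/scene0.png

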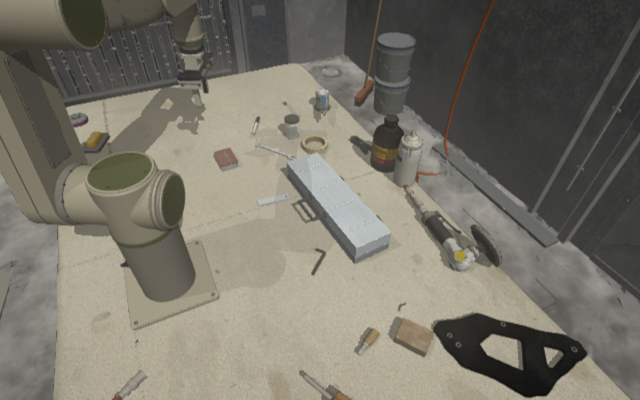

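```bash
python3 - <<'E'
from h import *
im=cv2.imread('pics/top0.png');c=viewer.get_calibration('top')
hsv=cv2.cvtColor(im,cv2.COLOR_BGR2HSV)
m=((hsv[...,0]>88)&(hsv[...,0]<130)&(hsv[...,2]>140)).astype(np.uint8)*255
m[:,:220]=0;m[:,375:]=0;m[:145]=0;m[205:]=0
m=cv2.morphologyEx(m,cv2.MORPH_OPEN,np.ones((3,3)))
cs,_=cv2.findContours(m,0,2);k=max(cs,key=cv2.contourArea);r=cv2.minAreaRect(k);b=cv2.boxPoints(r);print(r)
P=np.array([onz(c,*q,0.074) for q in b]);print(b.round(1).tolist(),P.round(4).tolist())
L=[np.linalg.norm(P[i]-P[(i+1)%4]).round(4) for i in range(4)];print(L)
e=P[(1 if L[0]>L[1] else 2)]-P[(0 if L[0]>L[1] else 1)]
if e[1]<0:e=-e
yaw=np.arctan2(-e[0],e[1]);ctr=P.mean(0)
print('yaw',yaw,'ctr',ctr)
x=np.array([np.cos(yaw),np.sin(yaw),0])
print('pred bar',ctr-x*.102)
crop=cv2.resize(im[140:240,215:375],None,fx=5,fy=5,interpolation=cv2.INTER_CUBIC);
for z,dx in((.052,-.102),):
    u=proj(c,np.r_[(ctr+x*dx)[:2],z]);print(u)
    cv2.circle(crop,(int((u[0]-215)*5),int((u[1]-140)*5)),4,(0,0,255),-1)
cv2.imwrite('pics/crop1.png',crop)
E
```

```text
Traceback (most recent call last):
ValueError: max() iterable argument is empty
```

```bash
cat > cov.py <<'E'
from h import *
im=cv2.imread('pics/top0.png');c=viewer.get_calibration('top')
print(im[175,300],im[215,300],im[175,215])
m=((im[...,0].astype(int)-im[...,2]>0)&(im[...,1]>140)).astype(np.uint8)*255
m[:,:220]=0;m[:,375:]=0;m[:145]=0;m[205:]=0
m=cv2.morphologyEx(m,cv2.MORPH_OPEN,np.ones((3,3)))
cs,_=cv2.findContours(m,0,2);k=max(cs,key=cv2.contourArea);r=cv2.minAreaRect(k);b=cv2.boxPoints(r);print(r)
P=np.array([onz(c,*q,0.074) for q in b]);print(b.round(1).tolist(),P.round(4).tolist())
L=[np.linalg.norm(P[i]-P[(i+1)%4]).round(4) for i in range(4)];print(L)
e=P[(1 if L[0]>L[1] else 2)]-P[(0 if L[0]>L[1] else 1)]
if e[1]<0:e=-e
yaw=np.arctan2(-e[0],e[1]);ctr=P.mean(0)
print('yaw',yaw,'ctr',ctr)
x=np.array([np.cos(yaw),np.sin(yaw),0])
print('pred bar',ctr-x*.102)
crop=cv2.resize(im[140:240,215:375],None,fx=5,fy=5,interpolation=cv2.INTER_CUBIC);
for z,dx in((.052,-.102),):
    u=proj(c,np.r_[(ctr+x*dx)[:2],z]);print(u)
    cv2.circle(crop,(int((u[0]-215)*5),int((u[1]-140)*5)),4,(0,0,255),-1)
for q in b: cv2.circle(crop,(int((q[0]-215)*5),int((q[1]-140)*5)),4,(0,255,0),-1)
cv2.imwrite('pics/crop1.png',crop)
E
python3 cov.py
```

```text
[169 171 162] [117 138 144] [67 78 78]
((296.3928527832031, 175.57798767089844), (36.92264175415039, 131.92678833007812), 85.97173309326172)
[[229.3000030517578, 161.8000030517578], [360.8999938964844, 152.5], [363.5, 189.39999389648438], [231.89999389648438, 198.60000610351562]] [[0.5707, 0.2753, 0.074], [0.6038, -0.1459, 0.074], [0.4855, -0.1545, 0.074], [0.453, 0.2658, 0.074]]
[np.float64(0.4225), np.float64(0.1186), np.float64(0.4215), np.float64(0.1181)]
yaw 0.07825950927310993 ctr [0.52822797 0.06018363 0.074     ]
pred bar [0.42654016 0.0522093  0.074     ]
[np.float64(298.78687507544305), np.float64(207.4810789837491)]
```

View pics/crop1.png

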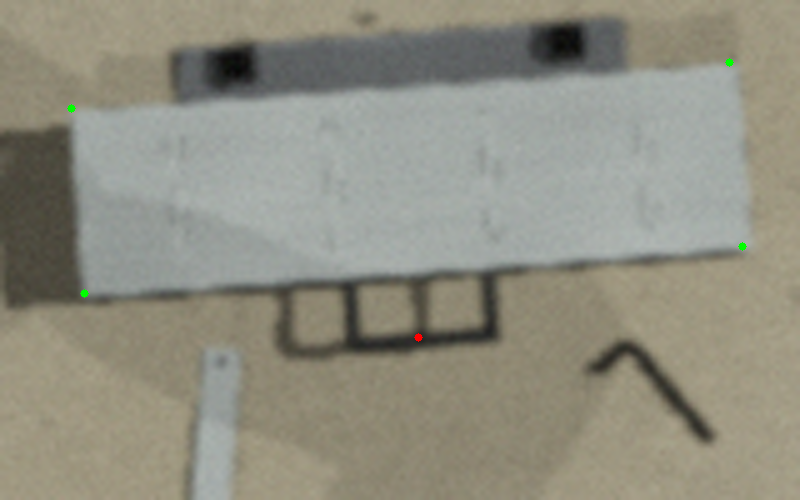

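```bash
cat >> h.py <<'E'
from scipy.spatial.transform import Rotation as Ro
def plan(wps,grip,start=None,step=55,dyaw=.17):
    """wps: list of (grasp-point xyz, world angle of tool y or None). prints rows"""
    s=robot.read_state();M=Ro.from_rotvec(s['orientation']).as_matrix()
    p=np.array(s['tool_pos'])-[0,0,.167] if start is None else np.array(start)
    rows=[];a0=np.arctan2(M[1,1],M[0,1])
    for g,a in wps:
        g=np.array(g,float)
        a=a0 if a is None else a
        dt=(a-a0+np.pi)%(2*np.pi)-np.pi
        n=int(max(np.ceil(np.linalg.norm(g-p)*1000/step),np.ceil(abs(dt)/dyaw),1))
        for i in range(n):
            ty=np.array([np.cos(a0),np.sin(a0),0]);tz=np.array([0,0,-1.]);tx=np.cross(ty,tz)
            d=(g-p)/n*1000
            rows.append([grip,[round(float(d@v),1) for v in (tx,ty,tz)],round(-dt/n,3)]);a0+=dt/n
        p=g
    for i in range(0,len(rows),5): print(rows[i:i+5])
E
python3 - <<'E'
from h import *
plan([((.4265,.0505,.14),.078)],40)
E
```

```text
[[40, [-36.4, -37.1, 9.7], np.float64(0.105)], [40, [-40.0, -33.1, 9.7], np.float64(0.105)], [40, [-43.3, -28.7, 9.7], np.float64(0.105)], [40, [-46.1, -24.0, 9.7], np.float64(0.105)], [40, [-48.3, -19.1, 9.7], np.float64(0.105)]]
[[40, [-50.1, -13.9, 9.7], np.float64(0.105)], [40, [-51.2, -8.6, 9.7], np.float64(0.105)], [40, [-51.9, -3.2, 9.7], np.float64(0.105)], [40, [-51.9, 2.3, 9.7], np.float64(0.105)], [40, [-51.4, 7.7, 9.7], np.float64(0.105)]]
```

>>> apply_moves --deltas '[[40, [-36.4, -37.1, 9.7], 0.105], [40, [-40.0, -33.1, 9.7], 0.105], [40, [-43.3, -28.7, 9.7], 0.105], [40, [-46.1, -24.0, 9.7], 0.105], [40, [-48.3, -19.1, 9.7], 0.105]]' --grip_force 20

```text
t: 0.72
tool_pos: [0.3422, 0.2946, 0.3556]
orientation: [-1.467, -2.778, 0.001]
force: [0.9, -0.3, -0.0]
opening: 0.0471
```

>>> apply_moves --deltas '[[40, [-50.1, -13.9, 9.7], 0.105], [40, [-51.2, -8.6, 9.7], 0.105], [40, [-51.9, -3.2, 9.7], 0.105], [40, [-51.9, 2.3, 9.7], 0.105], [40, [-51.4, 7.7, 9.7], 0.105]]'

```text
t: 1.35
tool_pos: [0.4266, 0.0488, 0.3073]
orientation: [2.138, 2.302, 0.0]
force: [1.0, -0.3, 0.6]
opening: 0.0404
```

>>> apply_moves --deltas '[[40, [0, 0, 0], 0], [40, [0, 0, 0], 0]]'

```text
t: 1.6
tool_pos: [0.4263, 0.0507, 0.3075]
orientation: [-2.134, -2.305, 0.0]
force: [0.3, 0.9, 0.3]
opening: 0.0402
```

```bash
python3 - <<'E'
from h import *
s=robot.read_state();print(s['tool_pos'],s['orientation'],s['q'],s['opening'],s['force'])
c=viewer.get_calibration('wrist');im=snap('wrist','w1.png')
print(proj(c,[.4265,.0505,.052]),c['fx'],np.round(-np.array(c['R']).T@np.array(c['t']),3))
plan([((.4265,.0505,.052),.078)],40)
E
```

```text
[0.42630048 0.05073665 0.3075193 ] [-2.13360015e+00 -2.30464453e+00  3.24050816e-04] [-1.30825242e-03 -2.81721747e-01  2.05904692e+00  5.03490471e-04
  1.36510548e+00 -7.84506601e-02] 0.04018423117874429 [0.28690882 0.86651619 0.31099166]
[np.float64(316.80778131738197), np.float64(204.19497102679804)] 287.3216340053816 [0.421 0.121 0.287]
[[40, [-0.4, 0.1, 44.4], np.float64(0.0)], [40, [-0.4, 0.1, 44.4], np.float64(0.0)]]
```

View pics/w1.png

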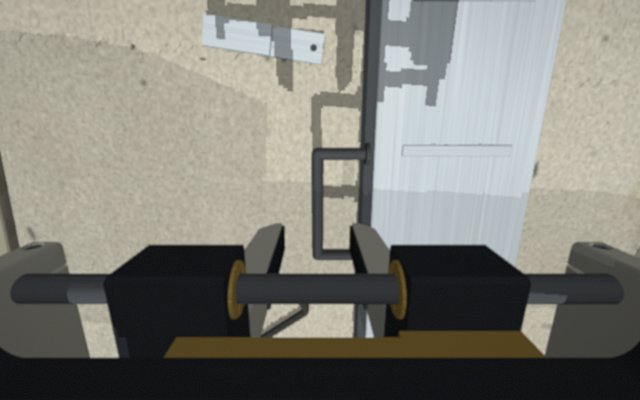

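>>> apply_moves --deltas '[[40, [-0.4, 0.1, 30], 0], [40, [-0.4, 0.1, 30], 0], [40, [0, 0, 28.5], 0], [40, [0, 0, 0], 0], [5, [0, 0, 0], 0]]' --grip_force 20

```text
t: 2.28
tool_pos: [0.4272, 0.0506, 0.2204]
orientation: [2.132, 2.307, 0.001]
force: [-0.4, -0.5, 0.1]
opening: 0.0344
```

>>> apply_moves --deltas '[[5, [0, 0, 0], 0], [5, [0, 0, 0], 0], [5, [0, 0, 0], 0]]'

```text
t: 2.65
tool_pos: [0.4267, 0.0497, 0.2199]
orientation: [-2.134, -2.305, 0.001]
force: [-5.0, 0.2, 6.5]
opening: 0.0091
```

```bash
python3 - <<'E'
from h import *
s=robot.read_state();print(s['tool_pos'],s['force'])
r=.1634;f=np.append(np.arange(0,1.8,.1),[1.8])+.129
x=-r*np.cos(f)*1e3;z=r*np.sin(f)*1e3
rows=[[5,[0,round(float(a),1),round(float(-b),1)],0] for a,b in zip(np.diff(x),np.diff(z))]
for i in range(0,len(rows),5):print(rows[i:i+5])
E
```

```text
[0.42670542 0.04971634 0.21990448] [-5.00620174  0.2403445   6.53262921]
[[5, [0, 2.9, -16.1], 0], [5, [0, 4.5, -15.7], 0], [5, [0, 6.0, -15.2], 0], [5, [0, 7.5, -14.5], 0], [5, [0, 8.9, -13.7], 0]]
[[5, [0, 10.3, -12.7], 0], [5, [0, 11.5, -11.6], 0], [5, [0, 12.6, -10.4], 0], [5, [0, 13.6, -9.1], 0], [5, [0, 14.4, -7.7], 0]]
[[5, [0, 15.1, -6.2], 0], [5, [0, 15.6, -4.7], 0], [5, [0, 16.0, -3.1], 0], [5, [0, 16.3, -1.5], 0], [5, [0, 16.3, 0.1], 0]]
[[5, [0, 16.2, 1.8], 0], [5, [0, 16.0, 3.4], 0], [5, [0, 15.6, 5.0], 0]]
```

>>> apply_moves --deltas '[[5, [0, 2.9, -16.1], 0], [5, [0, 4.5, -15.7], 0], [5, [0, 6.0, -15.2], 0], [5, [0, 7.5, -14.5], 0], [5, [0, 8.9, -13.7], 0]]'

```text
t: 3.28
tool_pos: [0.4559, 0.052, 0.2953]
orientation: [-2.132, -2.303, 0.005]
force: [-9.5, -0.7, 3.1]
opening: 0.0092
```

>>> apply_moves --deltas '[[5, [0, 10.3, -12.7], 0], [5, [0, 11.5, -11.6], 0], [5, [0, 12.6, -10.4], 0], [5, [0, 13.6, -9.1], 0], [5, [0, 14.4, -7.7], 0]]'

```text
t: 3.9
tool_pos: [0.5196, 0.0569, 0.3485]
orientation: [2.133, 2.304, 0.002]
force: [-3.6, 0.2, 2.8]
opening: 0.009
```

>>> apply_moves --deltas '[[5, [0, 15.1, -6.2], 0], [5, [0, 15.6, -4.7], 0], [5, [0, 16.0, -3.1], 0], [5, [0, 16.3, -1.5], 0], [5, [0, 16.3, 0.1], 0]]'

```text
t: 4.53
tool_pos: [0.599, 0.0629, 0.3632]
orientation: [2.133, 2.304, 0.002]
force: [0.1, -1.1, 1.4]
opening: 0.0088
```

>>> apply_moves --deltas '[[5, [0, 16.2, 1.8], 0], [5, [0, 16.0, 3.4], 0], [5, [0, 15.6, 5.0], 0], [5, [0, 0, 0], 0], [5, [0, 0, 0], 0]]'

```text
t: 5.15
tool_pos: [0.6459, 0.0664, 0.3527]
orientation: [2.133, 2.304, 0.003]
force: [3.1, -1.8, 3.8]
opening: 0.0094
```

>>> apply_moves --deltas '[[35, [0, 0, 0], 0], [35, [0, 0, 0], 0], [35, [0, 0, -20], 0], [35, [0, 0, -40], 0], [35, [0, 0, -40], 0]]'

```text
t: 5.78
tool_pos: [0.645, 0.0667, 0.4535]
orientation: [-2.134, -2.305, -0.0]
force: [-0.2, -0.1, 0.3]
opening: 0.0355
```

```bash
python3 - <<'E'
from h import *
s=robot.read_state();print(s['tool_pos'],s['q'])
t=snap('top');snap('scene','s2.png')
cv2.imwrite('pics/top2.png',t)
a=cv2.resize(t[130:230,215:375],None,fx=5,fy=5,interpolation=cv2.INTER_CUBIC)
cv2.imwrite('pics/c2.png',a)
c=viewer.get_calibration('top')
x=np.array([np.cos(.078),np.sin(.078),0]);y=np.array([-x[1],x[0],0]);C=np.array([.528,.0585,0])
for L in(-.2,-.1,0): print(L,C+y*L)
plan([((.46,-.08,.40),.078),((.50,-.18,.33),.078+np.pi/2)],35)
E
```

```text
[0.64503794 0.06674599 0.45348512] [ 2.40196095e-02  2.47750544e-01  1.26805076e+00  1.81438442e-04
  1.62582535e+00 -5.31379150e-02]
-0.2 [ 0.54358419 -0.14089191  0.        ]
-0.1 [ 0.53579209 -0.04119595  0.        ]
0 [0.528  0.0585 0.    ]
[[35, [-26.4, -39.3, -21.5], np.float64(-0.0)], [35, [-26.4, -39.3, -21.5], np.float64(-0.0)], [35, [-26.4, -39.3, -21.5], np.float64(-0.0)], [35, [-26.4, -39.3, -21.5], np.float64(-0.0)], [35, [-26.4, -39.4, -21.5], np.float64(-0.0)]]
[[35, [-10.3, 3.2, 7.0], np.float64(-0.157)], [35, [-10.7, 1.6, 7.0], np.float64(-0.157)], [35, [-10.8, -0.1, 7.0], np.float64(-0.157)], [35, [-10.6, -1.8, 7.0], np.float64(-0.157)], [35, [-10.2, -3.4, 7.0], np.float64(-0.157)]]
[[35, [-9.5, -5.0, 7.0], np.float64(-0.157)], [35, [-8.6, -6.4, 7.0], np.float64(-0.157)], [35, [-7.5, -7.7, 7.0], np.float64(-0.157)], [35, [-6.2, -8.8, 7.0], np.float64(-0.157)], [35, [-4.8, -9.7, 7.0], np.float64(-0.157)]]
```

View pics/c2.png

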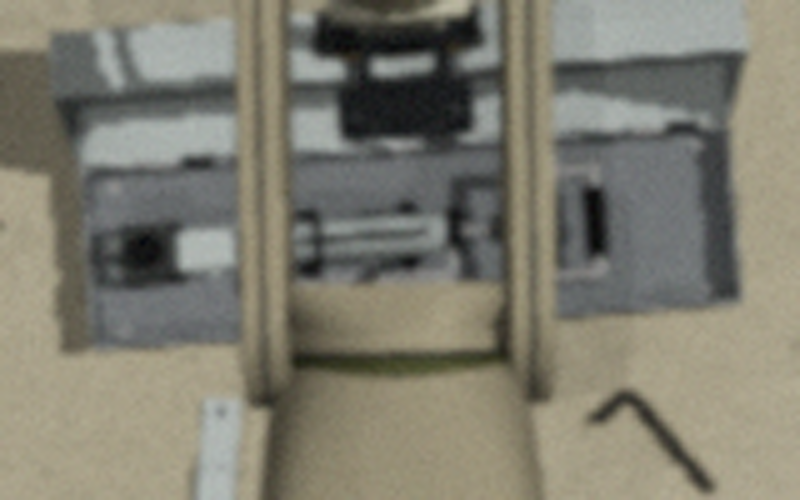

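```bash
python3 - <<'E'
from h import *
c=viewer.get_calibration('top')
S=onz(c,330.4,173.6,.04);R=onz(c,276.6,178,.05);print(S,R)
m=(S+R)/2
plan([((m[0],m[1]-.03,.19),.078+np.pi/2)],0)
E
```

```text
[ 0.53815608 -0.05037478  0.04      ] [0.52172715 0.12478553 0.05      ]
[[0, [-5.0, -12.0, 10.2], np.float64(-0.157)], [0, [-3.1, -12.7, 10.2], np.float64(-0.157)], [0, [-1.1, -13.0, 10.2], np.float64(-0.157)], [0, [1.0, -13.0, 10.2], np.float64(-0.157)], [0, [3.0, -12.7, 10.2], np.float64(-0.157)]]
[[0, [4.9, -12.1, 10.2], np.float64(-0.157)], [0, [6.8, -11.1, 10.2], np.float64(-0.157)], [0, [8.4, -9.9, 10.2], np.float64(-0.157)], [0, [9.9, -8.5, 10.2], np.float64(-0.157)], [0, [11.1, -6.9, 10.2], np.float64(-0.157)]]
```

>>> apply_moves --deltas '[[0, [-5.0, -12.0, 10.2], -0.157], [0, [-3.1, -12.7, 10.2], -0.157], [0, [-1.1, -13.0, 10.2], -0.157], [0, [1.0, -13.0, 10.2], -0.157], [0, [3.0, -12.7, 10.2], -0.157]]'

```text
t: 6.5
tool_pos: [0.5868, 0.0368, 0.4003]
orientation: [-1.082, -2.949, -0.0]
force: [-0.1, 0.0, -0.1]
opening: 0.0011
```

>>> apply_moves --deltas '[[0, [4.9, -12.1, 10.2], -0.157], [0, [6.8, -11.1, 10.2], -0.157], [0, [8.4, -9.9, 10.2], -0.157], [0, [9.9, -8.5, 10.2], -0.157], [0, [11.1, -6.9, 10.2], -0.157]]'

```text
t: 7.12
tool_pos: [0.5288, 0.0071, 0.3494]
orientation: [-0.128, 3.139, 0.0]
force: [0.0, -0.0, -1.1]
opening: 0.0
```

>>> apply_moves --deltas '[[0, [0, 0, 0], 0], [0, [0, 0, 0], 0]]'

```text
t: 7.38
tool_pos: [0.5297, 0.0074, 0.35]
orientation: [-0.114, 3.139, 0.0]
force: [-0.0, -0.2, -0.1]
opening: 0.0006
```

```bash
cat > cal.py <<'E'
from h import *
import json,sys
def wsnap(f):
    c=viewer.get_calibration('wrist');im=snap('wrist',f)
    json.dump({k:np.array(c[k]).tolist() for k in('fx','fy','cx','cy','R','t')},open('pics/'+f+'.json','w'));return c,im
def load(f): return json.load(open('pics/'+f+'.json')),cv2.imread('pics/'+f)
E
python3 - <<'E'
from cal import *
s=robot.read_state();print(s['tool_pos'],s['orientation'],s['q'],s['opening'])
c,im=wsnap('w2.png')
E
```

```text
[0.52971484 0.00737515 0.34997648] [-1.14042610e-01  3.13851441e+00  1.38544193e-04] [-8.29507984e-02 -2.79593002e-02  1.75268907e+00  2.09934094e-04
  1.41587356e+00 -1.72642045e+00] 0.0005793103937989407
```

View pics/w2.png

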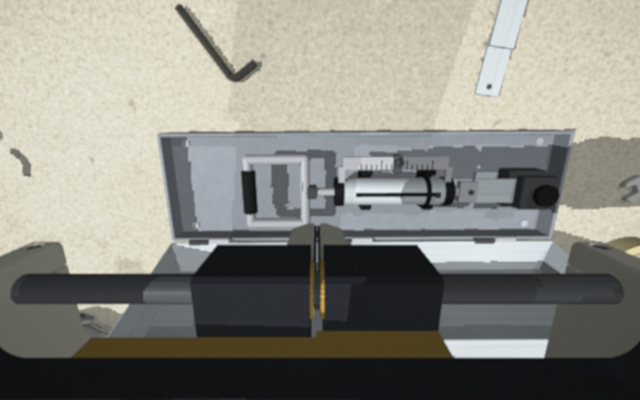

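```bash
python3 - <<'E'
from cal import *
c,im=load('w2.png')
cv2.imwrite('pics/w2c.png',cv2.resize(im[140:240,325:465],None,fx=5.7,fy=5.7,interpolation=cv2.INTER_CUBIC))
for n,u,v,z in(('far',249,192,.04),('near',306,189,.04),('L',276,158,.04),('R',276,222,.04),('ring',430,172,.057),('marker',399,170,.05)):print(n,onz(c,u,v,z).round(4))
E
```

```text
far [ 0.5382 -0.0633  0.04  ]
near [ 0.5308 -0.0044  0.04  ]
L [ 0.5008 -0.0366  0.04  ]
R [ 0.5693 -0.0341  0.04  ]
ring [0.5012 0.1138 0.057 ]
marker [0.5025 0.0859 0.05  ]
```

View pics/w2c.png

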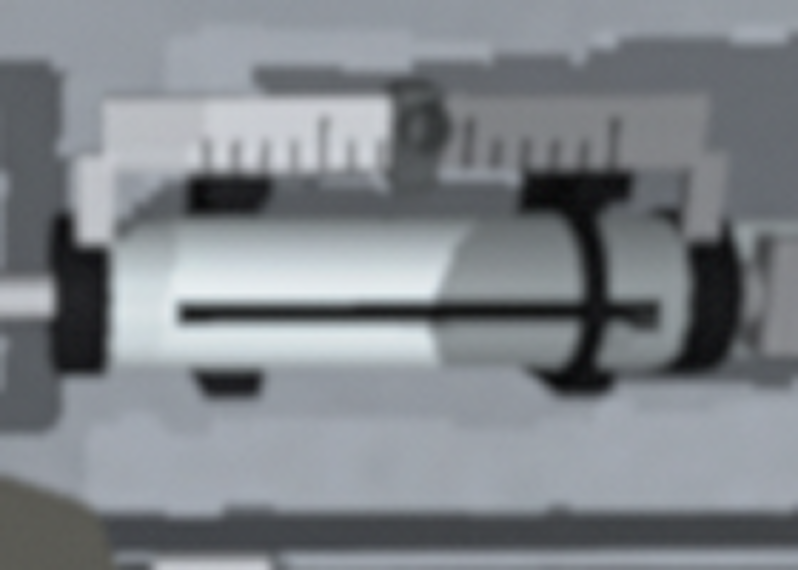

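>>> apply_moves --deltas '[[0, [0, 45, 0], 0], [0, [0, 45, 0], 0], [0, [0, 0, 0], 0], [0, [0, 0, 0], 0], [0, [0, 0, 0], 0]]'

```text
t: 8.05
tool_pos: [0.5228, 0.0961, 0.3493]
orientation: [-0.117, 3.139, -0.0]
force: [-0.1, -0.2, 0.2]
opening: 0.0006
```

```bash
python3 - <<'E'
from cal import *
s=robot.read_state();print(s['tool_pos'])
c,im=wsnap('w3.png');print('cam',-np.array(c['R']).T@np.array(c['t']))
u,v=proj(c,[.508,.088,.05]);print(u,v);u,v=int(u),int(v)
cv2.imwrite('pics/w3c.png',cv2.resize(im[v-45:v+55,u-60:u+80],None,fx=5.7,fy=5.7,interpolation=cv2.INTER_CUBIC))
print(u-60,v-45)
plan([((.5352,-.0325,.12),.078+np.pi/2),((.5352,-.0325,.04),.078+np.pi/2)],0,step=45)
E
```

```text
[0.52280697 0.09614214 0.3492976 ]
cam [0.45270791 0.09013915 0.32898797]
310.3963921088967 176.50169585453162
250 131
[[0, [-0.7, -32.3, 15.6], np.float64(-0.001)], [0, [-0.7, -32.3, 15.6], np.float64(-0.001)], [0, [-0.7, -32.3, 15.6], np.float64(-0.001)], [0, [-0.6, -32.3, 15.6], np.float64(-0.001)], [0, [0.0, 0.0, 40.0], np.float64(-0.0)]]
[[0, [0.0, 0.0, 40.0], np.float64(-0.0)]]
```

View pics/w3c.png

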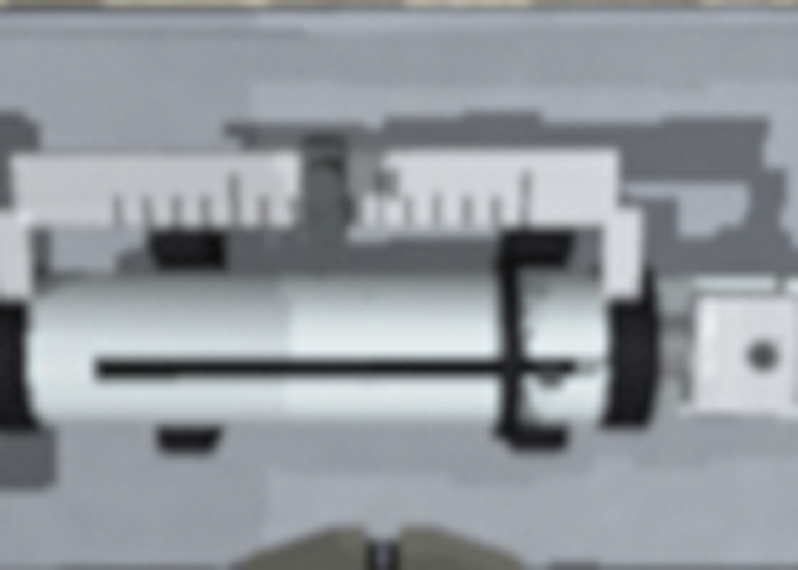

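```bash
cat >> cal.py <<'E'
yl=np.array([-np.sin(.078),np.cos(.078),0]);xl=np.array([yl[1],-yl[0],0]);C0=np.array([.528,.0585,0])
def tri(obs):
    A=np.zeros((3,3));b=np.zeros(3)
    for c,u,v in obs:
        o,d=ray(c,u,v);d/=np.linalg.norm(d);Q=np.eye(3)-np.outer(d,d);A+=Q;b+=Q@o
    return np.linalg.solve(A,b)
def loc(P): P=np.array(P);return np.array([(P-C0)@xl,(P-C0)@yl,P[2]])
E
python3 - <<'E'
from cal import *
c2,_=load('w2.png');c3,_=load('w3.png')
print('marker',loc(tri([(c2,397.8,173.3),(c3,306.8,173.1)])))
print('ring',loc(tri([(c2,429.7,194.7),(c3,339.6,195)])))
for c,m,r in((c2,(397.8,173.3),(429.7,194.7)),(c3,(306.8,173.1),(339.6,195))):
    print([loc(onz(c,*m,z))[:2].round(4) for z in(.04,.045,.05,.057)],loc(onz(c,*r,.057)).round(4))
    print('tickpitch')
# tick pitch in w3: crop 234..526 = 10 ticks
for z in(.04,.045,.05,.055):print(z,(loc(onz(c3,250+526/5.7,170,z))-loc(onz(c3,250+234/5.7,170,z)))[1])
E
```

```text
marker [-0.0210568   0.02755088  0.05281348]
ring [0.00023808 0.05968345 0.05551472]
[array([-0.0181,  0.0312]), array([-0.0191,  0.0298]), array([-0.02  ,  0.0284]), array([-0.0213,  0.0264])] [0.0002 0.0591 0.057 ]
tickpitch
[array([-0.0192,  0.0271]), array([-0.0201,  0.0273]), array([-0.0211,  0.0275]), array([-0.0224,  0.0277])] [-0.0005  0.0596  0.057 ]
tickpitch
0.04 0.052101918624512154
0.045 0.05120046383146875
0.05 0.05029900903842537
0.055 0.04939755424538195
```

>>> apply_moves --deltas '[[0, [-0.7, -32.3, 15.6], -0.001], [0, [-0.7, -32.3, 15.6], -0.001], [0, [-0.7, -32.3, 15.6], -0.001], [0, [-0.6, -32.3, 15.6], -0.001], [0, [0, 0, 0], 0]]'

```text
t: 8.72
tool_pos: [0.5346, -0.0342, 0.2853]
orientation: [0.119, -3.137, -0.0]
force: [0.2, -0.2, -0.0]
opening: 0.0005
```

>>> apply_moves --deltas '[[0, [0, 0, 0], 0], [0, [0, 0, 20], 0], [0, [0, 0, 0], 0]]'

```text
t: 9.1
tool_pos: [0.5347, -0.0308, 0.266]
orientation: [0.127, -3.137, -0.001]
force: [0.8, 0.0, -0.5]
opening: -0.0
```

```bash
python3 - <<'E'
from cal import *
s=robot.read_state();print(s['tool_pos'],s['force'],loc(s['tool_pos']))
c,im=wsnap('w4.png')
E
```

```text
[ 0.53471049 -0.03076172  0.26602676] [ 0.7754393   0.01377851 -0.51038525] [-2.65265971e-04 -8.95132162e-02  2.66026756e-01]
```

View pics/w4.png

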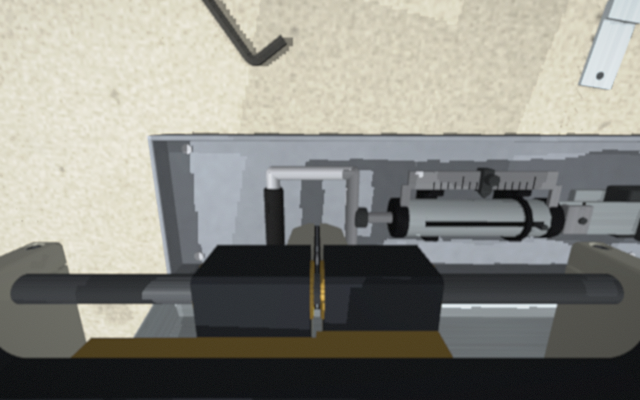

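>>> apply_moves --deltas '[[0, [0, -1.5, 20], 0], [0, [0, 0, 17], 0], [0, [0, 0, 16], 0], [0, [0, 0, 0], 0], [0, [0, 0, 0], 0]]'

```text
t: 9.78
tool_pos: [0.5356, -0.0331, 0.2141]
orientation: [-0.126, 3.139, -0.0]
force: [-0.7, -0.8, -0.0]
opening: 0.0005
```

```bash
python3 - <<'E'
from cal import *
s=robot.read_state();print(s['tool_pos'],s['force'],loc(s['tool_pos']))
c,im=wsnap('w5.png')
for n,P in(('m',C0+xl*-.02+yl*.0275+[0,0,.0515]),('r',C0+yl*.0594+[0,0,.057])):print(n,proj(c,P))
cv2.imwrite('pics/w5c.png',cv2.resize(im[130:290,400:640],None,fx=3.3,fy=3.3,interpolation=cv2.INTER_CUBIC))
E
```

```text
[ 0.53558251 -0.0331297   0.21408327] [-0.74181903 -0.83155069 -0.00600023] [ 0.00041958 -0.09194194  0.21408327]
m [np.float64(546.3903477836159), np.float64(218.04432964068192)]
r [np.float64(607.6217693430935), np.float64(257.85846285537633)]
```

View pics/w5c.png

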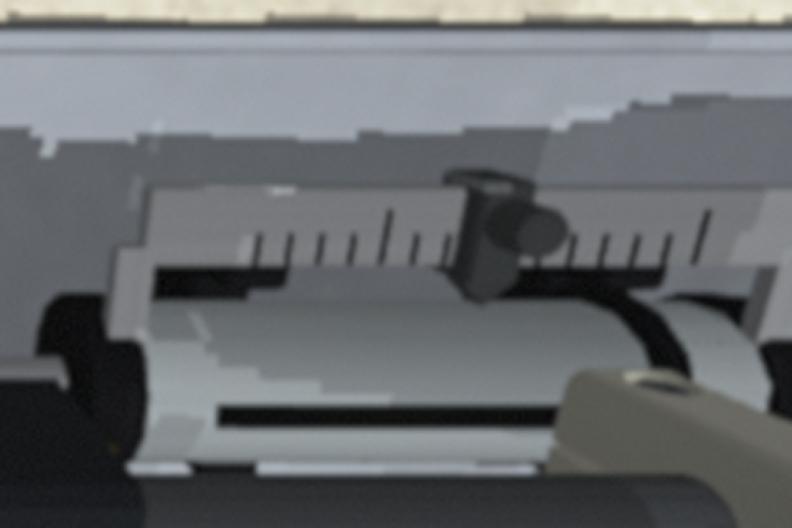

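>>> apply_moves --deltas '[[0, [0, -5, 0], 0], [0, [0, -5, 0], 0], [0, [0, -5, 0], 0], [0, [0, -5, 0], 0], [0, [0, -5, 0], 0]]'

```text
t: 10.45
tool_pos: [0.5374, -0.0581, 0.2138]
orientation: [-0.126, 3.139, 0.001]
force: [0.4, 4.8, 2.3]
opening: 0.0003
```

>>> apply_moves --deltas '[[0, [0, 0, 0], 0], [0, [0, 0, 0], 0]]'

```text
t: 10.7
tool_pos: [0.5374, -0.0579, 0.2137]
orientation: [-0.126, 3.139, 0.0]
force: [0.3, 3.5, 1.1]
opening: 0.0002
```

```bash
cat > trk.py <<'E'
from cal import *
def run(f):
    F=[robot.read_state()['force']@yl];s=robot.read_state()
    c,im=wsnap(f);c0,i0=load('w5.png')
    mt=i0[184:222,532:572]   # marker
    r=cv2.matchTemplate(im[170:236,380:640],mt,cv2.TM_CCOEFF_NORMED);_,v,_,p=cv2.minMaxLoc(r)
    # subpixel
    x=p[0];
    if 0<x<r.shape[1]-1:
        a,b,d=r[p[1],x-1:x+2];x=x+.5*(a-d)/(a-2*b+d)
    mu=380+x+(546-532);mv=170+p[1]+(220-184)
    M=loc(onz(c,mu,mv,.0515))
    print('hand',loc(s['tool_pos'])[1],'F',np.round(s['force'],1),'Fy',F,'marker px',round(mu,1),mv,'score',round(v,3),'loc',M.round(4))
    # ring row profile: dark columns at several rows
    for row in(224,228,232,236,240):
        g=im[row,560:640].mean(1);print(row,''.join('#' if q<45 else '+' if q<70 else '.' for q in g))
    return c,im,M
if __name__=='__main__':
    run(sys.argv[1])
E
python3 - <<'E'
from cal import *
_,im=load('w5.png')
for row in(224,228,232,236,240):
    g=im[row,560:640].mean(1);print(row,''.join('#' if q<45 else '+' if q<70 else '.' for q in g))
E
python3 trk.py w6.png
```

```text
224 ........................++############++................+++######++.............
228 .............................+############+....................+++..............
232 .................................+##########+...................................
236 ...................................+###########+......................+#########
240 .....................................+##########+.......................########
hand -0.11676956050240117 F [0.3 3.5 1.1] Fy [np.float64(3.466994846375939)] marker px 569.4 220 score 0.94 loc [-0.0192  0.0148  0.0515]
224 ......................................+++##############++...................+++#
228 .............................................+#############+....................
232 .................................................+############+.................
236 .....................................................############...............
240 ......................................................+###########+.............
```

```bash
cat >> cal.py <<'E'
from scipy.optimize import fsolve
def ring(c,im):
    out=[]
    for row in(228,232,236,240):
        g=im[row,480:640].mean(1);d=(g<60).astype(int)
        e=np.diff(np.r_[0,d,0]);a=np.where(e==1)[0];b=np.where(e==-1)[0]
        runs=[(x,y) for x,y in zip(a,b) if 8<=y-x<=18 and y<160]
        for x,y in runs:
            u=480+(x+y-1)/2
            f=lambda q:np.array(proj(c,C0+xl*(-.017*np.cos(q[0]))+yl*q[1]+[0,0,.04+.017*np.sin(q[0])]))-[u,row]
            q=fsolve(f,[1,.04]);out.append((row,u,round(q[0],2),round(q[1]*1e3,2)))
    return out
E
sed -i 's/^    return c,im,M/    print("ring",ring(c,im))\n    return c,im,M/' trk.py
python3 - <<'E'
from cal import *
for f in('w5.png','w6.png'):
    c,im=load(f);print(ring(c,im))
E
```

```text
[(228, np.float64(595.5), np.float64(0.62), np.float64(56.3)), (232, np.float64(598.5), np.float64(0.76), np.float64(56.53)), (236, np.float64(601.0), np.float64(0.89), np.float64(56.83)), (240, np.float64(602.5), np.float64(1.02), np.float64(56.88))]
[(228, np.float64(612.5), np.float64(0.6), np.float64(40.59)), (232, np.float64(615.5), np.float64(0.74), np.float64(40.69)), (236, np.float64(618.5), np.float64(0.88), np.float64(41.15)), (240, np.float64(620.0), np.float64(1.0), np.float64(41.12))]
```

>>> apply_moves --deltas '[[0, [0, -5, 0], 0], [0, [0, -5, 0], 0], [0, [0, -5, 0], 0], [0, [0, -5, 0], 0], [0, [0, -3, 0], 0]]'

```text
t: 11.38
tool_pos: [0.5391, -0.0802, 0.2136]
orientation: [0.126, -3.139, -0.003]
force: [-0.1, 10.4, 2.1]
opening: 0.0006
```

>>> apply_moves --deltas '[[0, [0, 0, 0], 0], [0, [0, 0, 0], 0]]'

```text
t: 11.62
tool_pos: [0.5391, -0.0801, 0.2136]
orientation: [0.127, -3.139, -0.003]
force: [0.2, 8.5, 1.5]
opening: 0.0006
```

```bash
python3 trk.py w7.png; python3 - <<'E'
from cal import *
_,im=load('w7.png')
cv2.imwrite('pics/w7c.png',cv2.resize(im[130:290,400:640],None,fx=3.3,fy=3.3,interpolation=cv2.INTER_CUBIC))
E
```

```text
hand -0.1390598946610163 F [0.2 8.5 1.5] Fy [np.float64(8.416329012532668)] marker px 611.8 221 score 0.843 loc [-0.0188  0.0151  0.0515]
224 ......................................+++##############++.......................
228 .............................................++############++...................
232 ..................................................+###########+.................
236 .....................................................+###########+..............
240 .......................................................############+............
ring [(228, np.float64(487.0), np.float64(0.6), np.float64(-48.58)), (228, np.float64(612.5), np.float64(0.59), np.float64(18.69)), (232, np.float64(487.5), np.float64(0.74), np.float64(-49.18)), (232, np.float64(616.0), np.float64(0.74), np.float64(19.03)), (236, np.float64(619.0), np.float64(0.87), np.float64(19.47)), (240, np.float64(620.5), np.float64(0.99), np.float64(19.42))]
```

View pics/w7c.png

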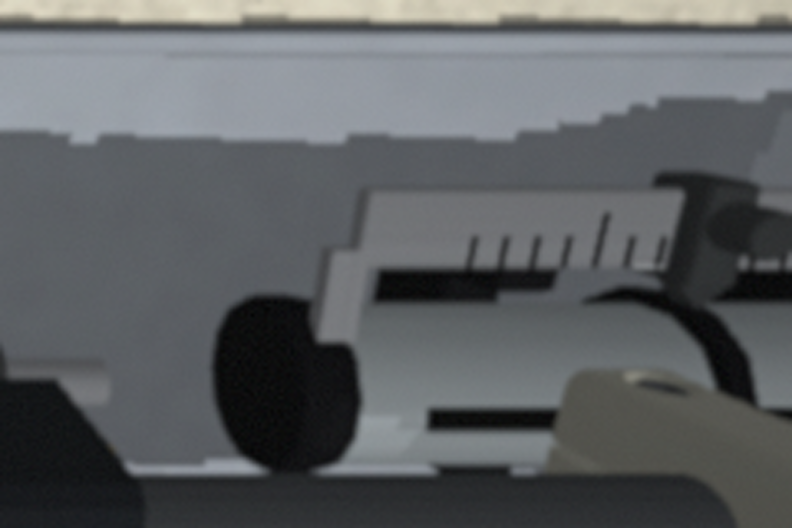

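>>> apply_moves --deltas '[[0, [0, -2, 0], 0], [0, [0, -2, 0], 0], [0, [0, -2, 0], 0], [0, [0, 0, 0], 0], [0, [0, 0, 0], 0]]'

```text
t: 12.3
tool_pos: [0.5396, -0.0859, 0.2135]
orientation: [0.127, -3.138, -0.003]
force: [-0.2, 10.3, 1.4]
opening: 0.0002
```

```bash
python3 trk.py w8.png; python3 - <<'E'
from cal import *
c,_=load('w5.png');print(loc(onz(c,546,220,.0515)))
_,im=load('w8.png')
cv2.imwrite('pics/w8c.png',cv2.resize(im[170:260,520:640],None,fx=6,fy=6,interpolation=cv2.INTER_CUBIC))
E
```

```text
hand -0.1448349439372603 F [-0.2 10.3  1.4] Fy [np.float64(10.29383617839618)] marker px 398.0 223 score 0.556 loc [-0.0175 -0.1027  0.0515]
224 ......................................+++##############++.......................
228 ..............................................+#############+...................
232 ..................................................+############+................
236 .....................................................+###########+..............
240 .......................................................+###########+............
ring [(228, np.float64(613.0), np.float64(0.59), np.float64(13.31)), (232, np.float64(616.0), np.float64(0.73), np.float64(13.37)), (236, np.float64(619.5), np.float64(0.87), np.float64(14.07)), (240, np.float64(621.0), np.float64(0.99), np.float64(14.01))]
[-0.0189162   0.02751892  0.0515    ]
```

View pics/w8c.png

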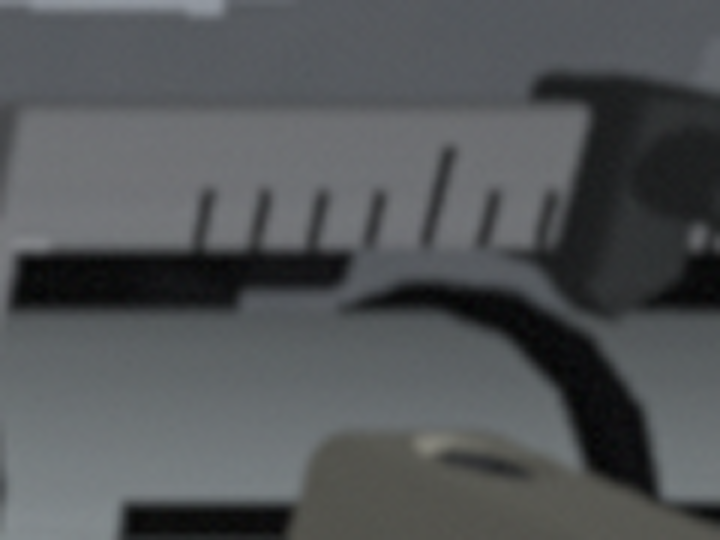

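>>> apply_moves --deltas '[[0, [0, -1.5, 0], 0], [0, [0, 0, 0], 0], [0, [0, 0, 0], 0], [0, [0, 0, 0], 0], [0, [0, 0, 0], 0]]'

```text
t: 12.98
tool_pos: [0.5397, -0.0873, 0.2135]
orientation: [0.127, -3.138, -0.003]
force: [0.7, 10.3, 2.2]
opening: 0.0004
```

>>> apply_moves --deltas '[[0, [0, 0, 0], 0], [0, [0, 0, 0], 0], [0, [0, 0, 0], 0], [0, [0, 0, 0], 0], [0, [0, 0, 0], 0]]'

```text
t: 13.6
tool_pos: [0.5397, -0.0873, 0.2135]
orientation: [0.127, -3.138, -0.003]
force: [0.0, 10.1, 1.6]
opening: 0.0004
```

```bash
python3 trk.py w9.png | grep -E "hand|ring"
```

```text
hand -0.14623081163239857 F [ 0.  10.1  1.6] Fy [np.float64(10.039707379462781)] marker px 397.9 223 score 0.555 loc [-0.0176 -0.1041  0.0515]
ring [(228, np.float64(613.5), np.float64(0.59), np.float64(12.19)), (232, np.float64(616.5), np.float64(0.73), np.float64(12.24)), (236, np.float64(619.5), np.float64(0.87), np.float64(12.67)), (240, np.float64(621.0), np.float64(0.99), np.float64(12.62))]
```

>>> apply_moves --deltas '[[0, [0, 2, 0], 0], [0, [0, 4, 0], 0], [0, [0, 4, 0], 0], [0, [0, 4, 0], 0], [0, [0, 4, 0], 0]]'

```text
t: 14.28
tool_pos: [0.5383, -0.0697, 0.2137]
orientation: [0.127, -3.139, -0.002]
force: [0.2, 5.8, 0.9]
opening: 0.0003
```

>>> apply_moves --deltas '[[0, [0, 4, 0], 0], [0, [0, 4, 0], 0], [0, [0, 4, 0], 0], [0, [0, 3, 0], 0], [0, [0, 2, 0], 0]]'

```text
t: 14.9
tool_pos: [0.537, -0.0535, 0.2138]
orientation: [-0.126, 3.139, -0.0]
force: [0.2, 3.5, 1.1]
opening: 0.0006
```

>>> apply_moves --deltas '[[0, [0, 2, 0], 0], [0, [0, 2, 0], 0], [0, [0, 1, 0], 0], [0, [0, 0, 0], 0], [0, [0, 0, 0], 0]]'

```text
t: 15.52
tool_pos: [0.5366, -0.0487, 0.2137]
orientation: [0.126, -3.139, 0.0]
force: [0.2, -0.1, 0.5]
opening: 0.0007
```

```bash
python3 trk.py w10.png
```

```text
hand -0.10753830761339835 F [ 0.2 -0.1  0.5] Fy [np.float64(-0.12185601673015578)] marker px 552.0 220 score 0.866 loc [-0.0193  0.0147  0.0515]
224 ...........................................................+++#########++.......
228 ...................................................................+##++..+.....
232 ................................................................................
236 ............................................................................####
240 .............................................................................+##
ring [(228, np.float64(543.5), np.float64(0.6), np.float64(12.86)), (232, np.float64(546.0), np.float64(0.74), np.float64(13.03)), (236, np.float64(548.0), np.float64(0.87), np.float64(13.22)), (240, np.float64(549.0), np.float64(1.0), np.float64(13.11))]
```

>>> apply_moves --deltas '[[0, [0, 1.5, 0], 0], [0, [0, 0, -8], 0], [0, [0, 0, -15], 0], [0, [0, 0, -30], 0], [0, [0, 0, -40], 0]]'

```text
t: 16.2
tool_pos: [0.5361, -0.047, 0.308]
orientation: [0.126, -3.138, -0.0]
force: [1.5, 0.2, -0.4]
opening: 0.0004
```

>>> apply_moves --deltas '[[0, [0, 40, -40], 0], [0, [0, 50, 0], 0], [0, [0, 50, 0], 0], [0, [0, 0, 0], 0], [0, [0, 0, 0], 0]]'

```text
t: 16.82
tool_pos: [0.5253, 0.0924, 0.3476]
orientation: [-0.127, 3.138, -0.001]
force: [0.6, 0.1, 0.7]
opening: 0.0005
```

```bash
python3 - <<'E'
from cal import *
s=robot.read_state();print(s['tool_pos'],s['force'],loc(s['tool_pos']))
c,im=wsnap('w11.png');print(loc(-np.array(c['R']).T@np.array(c['t'])))
def scan(x,z,n,y0=-.09,y1=.1):
    ys=np.arange(y0,y1,.001);o=[]
    for y in ys:
        u,v=proj(c,C0+xl*x+yl*y+[0,0,z]);o.append(im[int(round(v)),int(round(u))].mean() if 0<=u<639 and 0<=v<399 else 255)
    print(n,y0,''.join('#' if q<50 else '+' if q<85 else '.' for q in o))
for x,z in((-.006,.053),(-.01,.05),(.006,.053),(0,.057)):scan(x,z,('barrel',x))
for x in(-.02,-.022,-.025,-.03):scan(x,.0515,('rule',x))
# cover check via wrist + top
t=snap('top','top3.png')
E
```

```text
[0.52532199 0.09238245 0.34761083] [0.58015561 0.11937277 0.66149617] [-2.97138686e-05  3.39881046e-02  3.47610826e-01]
[-0.07035557  0.03299237  0.32726546]
('barrel', -0.006) -0.09 .....................++++++##+..............+#######+....................................................+#+...............................................+#######+..........................
('barrel', -0.01) -0.09 ............................................+######+.....................................................##+...............................................++++###+...........................
('barrel', 0.006) -0.09 ............................................+#######.....................................................+#+..............................................+#######++..........................
('barrel', 0) -0.09 .....................+++++++++................######+.............+#########################################+++++++++++++++++++++++++++++++++++++++........######+............................
('rule', -0.02) -0.09 ......................................................................................+#############+...+++........................................+####......................................
('rule', -0.022) -0.09 ......................................................................................+#############+..++++++.......................................+###......................................
('rule', -0.025) -0.09 .........................................................................................................+++++................................................................................
('rule', -0.03) -0.09 ..........................................................................................................+++.................................................................................
```

```bash
python3 - <<'E'
from cal import *
def prof(f,x,z,ys):
    c,im=load(f);g=im.mean(2).astype(np.float32);o=[]
    P=[proj(c,C0+xl*x+yl*y+[0,0,z]) for y in ys];P=np.array(P,np.float32)
    return cv2.remap(g,P[:,0][None],P[:,1][None],cv2.INTER_LINEAR,borderValue=255)[0].round().astype(int).tolist()
ys=np.arange(.006,.026,.001)
for x in(-.018,-.019,-.02,-.022,-.026):print('m',x,prof('w11.png',x,.0515,ys))
for x in(-.008,.004,.008):print('r',x,prof('w11.png',x,np.sqrt(.017**2-x*x)+.04,ys))
ys=np.arange(-.165,-.05,.0025)
print('w2',prof('w2.png',0,.04,ys));print('w11',prof('w11.png',0,.04,ys))
s=cv2.imread('pics/top2.png').astype(int);t=cv2.imread('pics/top3.png').astype(int)
for n,(u0,u1) in(('L',(225,260)),('R',(328,362))):print(n,np.abs(s-t)[130:200,u0:u1].mean())
# bystanders: difference outside the arm
for n,a in(('strip',(205,245,250,268)),('hex',(205,230,330,360)),('tin',(238,265,155,198)),('spanner/tape/jar',(130,212,105,210)),('block,coupler',(170,230,405,460))):print(n,np.abs(s-t)[a[0]:a[1],a[2]:a[3]].mean().round(1))
E
```

```text
m -0.018 [25, 25, 25, 44, 74, 90, 93, 88, 73, 53, 39, 44, 66, 85, 94, 94, 93, 92, 92, 93]
m -0.019 [24, 20, 17, 46, 77, 90, 92, 89, 80, 70, 63, 67, 80, 91, 95, 94, 93, 93, 92, 93]
m -0.02 [28, 20, 18, 46, 77, 89, 91, 86, 83, 79, 79, 84, 92, 97, 98, 98, 99, 101, 101, 100]
m -0.022 [33, 26, 23, 43, 71, 85, 86, 83, 84, 83, 84, 83, 88, 99, 105, 109, 124, 141, 148, 148]
m -0.026 [189, 192, 172, 141, 123, 106, 91, 85, 84, 85, 84, 77, 68, 87, 126, 164, 192, 185, 174, 195]
r -0.008 [191, 192, 193, 192, 192, 193, 187, 158, 102, 46, 32, 78, 138, 177, 200, 214, 218, 218, 218, 217]
r 0.004 [216, 216, 217, 217, 218, 218, 209, 173, 108, 50, 36, 81, 141, 190, 220, 228, 228, 228, 228, 228]
r 0.008 [195, 195, 195, 195, 195, 196, 192, 166, 107, 50, 35, 69, 113, 150, 180, 196, 201, 201, 202, 203]
w2 [173, 172, 172, 173, 174, 173, 172, 173, 172, 171, 172, 162, 157, 158, 127, 39, 36, 32, 29, 22, 94, 156, 157, 158, 158, 157, 156, 126, 93, 94, 93, 94, 93, 115, 154, 153, 154, 154, 158, 185, 202, 137, 79, 78, 76, 89]
w11 [175, 174, 176, 177, 177, 176, 178, 179, 172, 67, 38, 38, 31, 27, 20, 55, 156, 162, 162, 162, 170, 177, 175, 172, 161, 162, 116, 96, 95, 95, 95, 95, 141, 177, 213, 168, 84, 80, 78, 61, 141, 190, 190, 189, 190, 185]
L 20.219591836734693
R 7.71358543417367
strip 26.3
hex 6.9
tin 17.7
spanner/tape/jar 32.4
block,coupler 2.6
```

```bash
python3 - <<'E'
from plant import order
print(order.close_job())
E
```

```text
the job is handed in; nothing more can be done
None
```

I opened the dust cover onto its buffers and drew the stirrup until the peak ring stood at the marker. I held the pull at about 10 N for 1.2 s, then eased the rod back at about 30 mm/s and lifted clear. The job is handed in at about 17 s of the 72 s allowed; no verdict was given.

**Last checks:**
- **Peak ring and marker:** along the tray the ring stands at 15.8 mm and the marker saddle's centre at about 15 mm, so they are level to within about 1 mm. During the hold itself only the ring was measured, against the marker's place from the frames before, because the marker tracking failed in the last two pull frames. The raw ring readings there needed a 2.7 mm correction taken from the earlier overhead views.
- **Rod:** the stirrup sits about 12.7 mm out from its start. That equals how far the gauge slid on its slack, so the rod is home.
- **Marker:** it moved only with that slack, about 12.7 mm against the 20 mm limit.
- **Cover:** it looked open in the picture after release. A top-view comparison at the end showed little change at its right end; at the left end the arm was in the way.
- **Bystanders:** nothing came into contact with them. The same comparison is clean only for the hex key, block and coupler. For the spare strip, tin, spanner, tape and jar it differs, probably because the arm or its shadow crosses those areas, so it does not confirm them.

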